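Regrip a tenoned rail, slot it into the joinery jig and pin it

ROBOT

A 7-joint arm with a two-finger parallel gripper is mounted at the origin on the work surface. World frame = base frame: x ahead of the robot, y to its left, z up, the work surface at z = 0. Lengths are in m, angles in rad, forces in N, time in s.
With the tool pointing down it reaches from about 0.4 to 0.9 m from the base axis. Payload 5.6 kg.
Tool frame: the origin (TCP) lies at the very end of the fingers, on their centre line; the grasp point (between the pads) lies 19 mm behind it (env.grasp_offset is the distance from the TCP to the grasp point, in m); z points along the fingers, y is the direction in which the jaws open and shut (so a half turn about z gives the same grasp; the last joint's range is limited). The gripper opens to 92 mm and grips with 3 to 60 N. Pads are 20 mm wide; open, the fingers measure 128 mm over their backs; the gripper's body (75 mm by 189 mm) begins 69 mm behind the grasp point.
Start: joints at [1.118, 0.468, -0.012, 1.603, 0.006, 1.071, -0.056], TCP at [0.259, -0.596, 0.215] pointing down, gripper open.
Joint ranges: [-2.53, 2.53], [-0.31, 2.02], [-1.57, 1.55], [0.28, 2.44], [-1.29, 4.43], [0.15, 1.84], [-2.92, 2.92]. Speed limits (rad/s): [2.57, 2.57, 3.14, 3.14, 3.14, 3.14, 3.14].

INTERFACE

Orientations are given as a rotation vector (axis times angle).
In Python, from bench import get_obs, cams, ticket, env gives the robot as it stands.
- The arm moves only by the tool move_arm, never from a script. Its argument "commands" is a list that holds one entry, the list of rows, each a list of 7 numbers: the shift along the tool's x, y, z in mm, then the turn, a rotation vector about the tool's x, y, z in rad, then the finger opening in mm, from 0 to 91.9. In form: [[[dx, dy, dz, ax, ay, az, claw], ...]]. A call has 1 to 12 rows; each row shifts and turns the commanded pose from where the row before left it, along the tool's axes as they then stand; what a row does not reach is not made up. A row lasts 1/8 s, in which the tool goes at most 62.5 mm and 10.7 degrees, less where a joint would pass 70% of its speed; a pose out of reach is approached as far as the arm can. A call is refused whole if a number of a shift passes 62.5 or a number of a turn 0.188, either way. A call with a gripper value outside its range is refused whole. The fingers move at their own pace and stop on an object; "grip_force" is the grip in N (left out, the last holds). Time passes only in rows, so rows that do not move let the fingers close. It gives the time, the measured TCP pose, the force and the opening at its end, in the units of the state.
- get_obs(): the state, without advancing time (a new reading comes with each control period).
- cams.get_image(name): name is "scene" or "top" or "wrist"; returns (picture, depth): 420x560x3 uint8, red, green, blue; 420x560 float32, m along the optical axis (not along the pixel's ray), 0 where there is no reading.
- cams.camera_info(name): a dict with "camera_matrix" (3x3 intrinsics, pixels), "extrinsics" (4x4, takes a point from camera to world coordinates). Camera axes: x right, y down, z forward; pixel columns grow to the right and rows downward; lengths in m; the calibration is good to about 2 mm. A picture is of the moment at which its call begins: read the wrist's pose just before it. camera_info takes no time and is no camera call; for the wrist camera it gives the pose at the moment of the call.
- ticket.finish_job(): hands the job in, once; it reports no verdict.
The state is a dict: "t": time; "q": joint angles; "dq": joint speeds; "effort": joint torques, N m; "ee_pos": TCP position; "eef_rot": TCP orientation; "ft_force": force on the tool from outside, world axes, zero at the start; "moment": the same for the moment, N m; "width": finger opening in m.
Only numpy, scipy, OpenCV 4.12 (cv2) and the standard library are available. Lean on these libraries where they do the work, as an engineer would, in place of code of your own. Each camera call takes 0.05 s, during which the arm holds its last target.

TASK

Lift the rail that has the tenon right out of the stock rack, set it down clear of the rack (on the bench or on the jig's bed) and let go, then regrip it by its body or push it so that its tenon slides fully home under the jig's metal bridge, up to the shoulders. Then take the tapered steel pin from the tool block and drive it down through the bridge, tenon and base until its collar sits on the bridge, pulling the holes into line. Leave everything else on the bench where it is, let go and leave rail and pin at rest there.

Things in the scene. Friction and masses are not known exactly. Their poses are not given: they have to be found in the camera images.
- rail: Loose pale pine rail, 0.11 kg. Body 110 long x 50 wide x 30 high plus, at one end, a tenon 55 x 30 wide x 30 high, level with it above and below. Origin: centre of the body's underside; x towards the tenon: butt -55, shoulders +55, tenon tip +110. Starts in one rack bay with tenon and 5 mm of body outside the mouth; 1.5 mm gaps beside the body, so only the tenon can be gripped.
- rail_hole (a point): Centre of the top mouth of the 18 mm vertical hole through the rail's tenon (rail frame: x=+86, z=+30). With the shoulders against the jig's cheeks it lies 1 mm beyond the pin hole's centre, which the pin's play allows.
- rack: Fixed brown wooden rack: three open-topped bays at its y=-66, 0, +66, mouths to its -x. Floor 6 thick; walls 13 thick, 52 high over the bench, bays 53 wide, x=-50 to +70 (closed back). Origin on the bench under the middle bay; a stored body has its centre at x=0, the rail's tenon points to -x. Rail in any bay, plain battens in the others.
- jig: Fixed jig. x: the way the tenon is pushed in; origin on the bench under the pin hole; z up. Brown wooden bed x=-160 to +40, 76 wide, top 14 over the bench. Slot at x=-30 to +30: wooden cheeks 33 apart (mouth flared to 41 over 10 mm) under an aluminium bridge, underside 48, top 58 over the bench. No walls before the slot. Home: rail on the bed, shoulders against the cheeks (x=-30).
- jig_hole (a point): Centre of the top mouth of the vertical pin hole in the bridge (x=0, y=0 of the jig), 58 over the bench. 19 wide in the bridge, 13 wide in the base below.
- pin: Loose round steel tapered pin, 0.1 kg, 86 long, upright. Origin at its tip, z up. Tip 8 wide, evenly to 16 at z=38, 16 to z=54; collar 26 wide z=54-59; knob 22 wide z=59-86, gripped from above. Starts in either hole of the tool block, collar on the block's top, tip 6 over the bench. Driven home in the jig: collar on the bridge, tip 4 over the bench.
- block: Fixed wooden tool block 140 (x) x 60 (y) x 60 high, with two vertical 19 mm holes at x=-40 and x=+40. Origin: centre of its underside. One holds the pin, the other the dog.
- dog: Bystander in the block's other hole: short steel bench dog with a flat square head 34 x 34 x 14, top 74 over the bench. Origin at its lower end.
- batten1: Bystander in the rack: plain wooden batten 110 x 50 x 30 without tenon. Origin: centre of its underside.
- batten2: Bystander in the rack, like batten1.
- tape: Bystander: roll of paper tape lying flat beside the jig's bed, 90 across, 24 high. Origin: centre of its underside.
- glue: Bystander: white glue bottle, 60 across, 120 high. Origin: centre of its underside.
- tin: Bystander: open metal tin, 72 across, 100 high. Origin: centre of its underside.
- mallet: Bystander: hammer lying on the bench beyond the rack and block, under 60 high.
- wax: Bystander: closed round steel tin, 68 across, 40 high, nearest the robot. Origin: centre of its underside.
There are look-alikes about, which are no part of the job. What is shaped like the rail but green or red is not meant.

How it is judged:
On the way, in this order (a step that is already met when the one before it is completed fails the run):
1. the rail is out of the rack (horizontal distance between rail and rack above 0.14 m), for 0.1 s.
2. the rail has been set down clear of the rack and let go, its tenon not yet home (horizontal distance between rail and rack above 0.14 m and height (world z) of rail below 0.035 m and contact force between the fingers and rail below 0.05 N and linear speed of rail below 0.02 m/s and horizontal distance between rail_hole and jig_hole above 0.012 m), for 0.3 s.
3. the tenon is home in the jig's slot, the rail lying on the bed, before the pin goes in (x of rail_hole in the frame of jig between -0.007 and 0.004 m and y of rail_hole in the frame of jig between -0.005 and 0.005 m and z of rail in the frame of jig between 0.011 and 0.0185 m and horizontal distance between pin and jig_hole above 0.05 m), for 0.2 s.
At the end, for the whole second after the job is handed in: The rail lies on the jig's bed, its tenon hole within 4 mm of the pin hole along and across the jig, square to the slot within 0.1 rad; the pin is upright (0.1 rad) in the pin hole within 4 mm, its collar within 3.5 mm of the bridge; rail and pin are at rest (under 20 mm/s) (x of rail_hole in the frame of jig between -0.004 and 0.004 m and y of rail_hole in the frame of jig between -0.004 and 0.004 m and z of rail in the frame of jig between 0.011 and 0.0175 m and angle between the x axis of rail and the x axis of jig, either way round below 0.1 rad and z of pin in the frame of jig between -0.001 and 0.0075 m and horizontal distance between pin and jig_hole below 0.004 m and angle between pin's own z axis and vertical below 0.1 rad and linear speed of each of rail, pin below 0.02 m/s); the robot touches nothing.
It fails at once if a bystander (battens, dog, tape, glue, tin, hammer, round tin) is moved by more than 30 mm (distance of any of batten1, batten2, dog, tape, glue, tin, mallet, wax from where it was at the start of the episode above 0.03 m).
It also fails if it takes over 72 s, if anything falls off the work surface, if the arm or the gripper's body presses on something with over 40 N, if the wrist force passes 120 N, or if a joint passes its speed limit or range.

## Working session

There is one attempt and no reset: what is moved stays moved. The work goes in short steps, Python scripts to look and compute and a tool call to move; the robot and the scene stay as the last step left them, time stands still between calls to the robot, and variables do not carry over. Pictures are saved under pics/ and viewed, and the job is handed in when it is done.

Besides the shell and the picture viewer there is one more tool, called as name(argument=value, ...) on one line, values as JSON. move_arm: Moves the arm, as the interface text tells. Its arguments: {"type":"object","properties":{"commands":{"type":"array"},"grip_force":{"type":"number"}},"required":["commands"]}

```bash
ls; mkdir -p pics; python3 - <<'E'
from bench import get_obs,cams,ticket,env
import cv2,numpy as np
o=get_obs();print({k:np.round(v,3) for k,v in o.items()},env.grasp_offset)
for n in ("scene","top","wrist"):
    p,d=cams.get_image(n);i=cams.camera_info(n)
    cv2.imwrite(f"pics/{n}0.png",p[:,:,::-1]);np.savez(f"pics/{n}0.npz",p=p,d=d,K=i["camera_matrix"],E=i["extrinsics"])
    print(n,np.round(i["camera_matrix"],1).tolist(),np.round(i["extrinsics"],3).tolist())
E
```

```text
pics
{'t': np.float64(0.0), 'q': array([ 1.118,  0.468, -0.012,  1.604,  0.006,  1.071, -0.056]), 'dq': array([ 0.   , -0.   , -0.   , -0.001,  0.001, -0.   , -0.001]), 'effort': array([ 0.0000e+00, -5.2058e+01, -1.2000e-02, -2.4374e+01, -5.7000e-02,
        1.7000e-02,  0.0000e+00]), 'ee_pos': array([ 0.259, -0.596,  0.214]), 'eef_rot': array([-3.074e+00, -6.390e-01,  1.000e-03]), 'ft_force': array([-1.058,  0.377,  0.351]), 'moment': array([-0.035, -0.008, -0.011]), 'width': np.float64(0.092)} 0.0187
scene [[445.1, 0.0, 278.1], [0.0, 445.1, 214.3], [0.0, 0.0, 1.0]] [[0.869, 0.37, -0.329, 0.934], [0.494, -0.622, 0.607, -0.615], [0.02, -0.69, -0.723, 0.904], [0.0, 0.0, 0.0, 1.0]]
top [[458.6, 0.0, 285.0], [0.0, 458.6, 210.2], [0.0, 0.0, 1.0]] [[-0.021, -0.984, 0.178, 0.331], [-1.0, 0.02, -0.007, 0.12], [0.003, -0.178, -0.984, 1.239], [0.0, 0.0, 0.0, 1.0]]
wrist [[345.3, 0.0, 276.0], [0.0, 345.3, 205.9], [0.0, 0.0, 1.0]] [[0.398, -0.892, -0.216, 0.319], [-0.917, -0.387, -0.091, -0.57], [-0.002, 0.235, -0.972, 0.385], [0.0, 0.0, 0.0, 1.0]]
```

View pics/scene0.png

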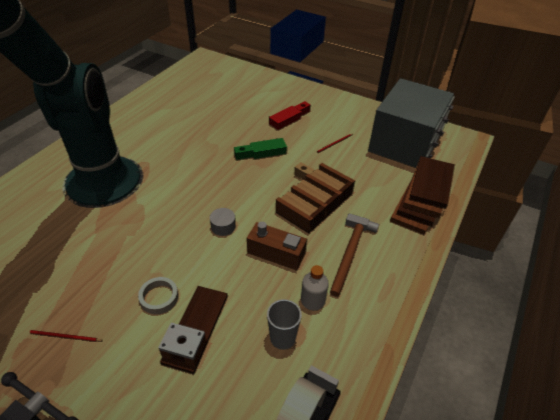

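View pics/top0.png

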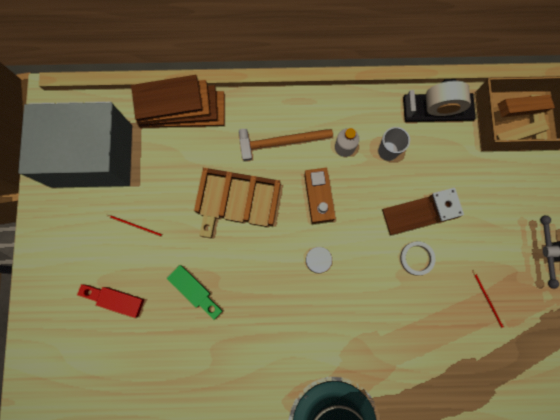

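View pics/wrist0.png

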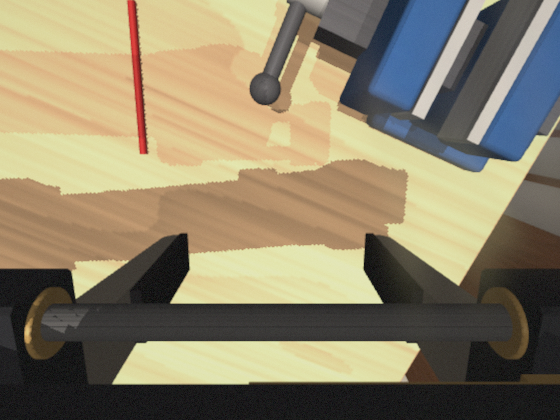

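The scene and top views show one pine rail with its tenon sticking out of the rack, at top (208,227) and scene (305,172). Things it could be confused with:
- green look-alike at top (195,292)
- red look-alike at top (110,300)
- battens at (238,200) and (264,204)
- wood stacks at (178,100) and (520,115)

By the description I choose the one at (208,227). Next is a close crop to check it.

```bash
cat > h.py <<'E'
import numpy as np,cv2
def load(f):
    z=np.load(f);return z["p"],z["d"],z["K"],z["E"]
def ray(K,E,uv,z):
    uv=np.atleast_2d(np.array(uv,float)); r=np.c_[(uv-[K[0,2],K[1,2]])/[K[0,0],K[1,1]],np.ones(len(uv))]@E[:3,:3].T
    c=E[:3,3]; return (c+r*((z-c[2])/r[:,2])[:,None])[:,:2]
def cloud(d,K,E):
    v,u=np.mgrid[:d.shape[0],:d.shape[1]]
    P=np.stack([(u-K[0,2])/K[0,0]*d,(v-K[1,2])/K[1,1]*d,d],-1)
    return P@E[:3,:3].T+E[:3,3]
def proj(K,E,P):
    c=(np.atleast_2d(P)-E[:3,3])@E[:3,:3]; return c[:,:2]/c[:,2:]*[K[0,0],K[1,1]]+[K[0,2],K[1,2]]
E
python3 - <<'E'
from h import *
p,d,K,E=load("pics/top0.npz")
def crop(x,y,w,h,s,n): 
    c=np.clip(p[y:y+h,x:x+w].astype(float)*1.5,0,255).astype(np.uint8); cv2.imwrite(n,cv2.resize(c,None,fx=s,fy=s,interpolation=cv2.INTER_CUBIC)[:,:,::-1])
crop(185,155,160,90,5,"pics/c1.png"); crop(370,170,110,110,5,"pics/c2.png")
P=cloud(d,K,E)
for n,(x,y,w,h),zr in [("rack+rail",(185,160,105,85),(.03,.045)),("rackwall",(185,160,105,85),(.047,.058)),("block",(300,160,45,70),(.055,.066)),("dog",(300,160,45,70),(.068,.08)),("pin",(300,160,45,70),(.082,.1)),("bridge",(370,180,100,60),(.053,.064)),("bed",(370,180,100,60),(.009,.019)),("tape",(395,235,45,45),(.018,.03)),("wax",(300,240,40,40),(.034,.046))]:
    q=P[y:y+h,x:x+w].reshape(-1,3); m=q[(q[:,2]>zr[0])&(q[:,2]<zr[1])]
    if len(m)<5: print(n,len(m));continue
    r=cv2.minAreaRect((m[:,:2]*1000).astype(np.float32)); print(n,len(m),np.round(np.median(m[:,2]),3),np.round(r[0],1),np.round(r[1],1),round(r[2],2), np.round(cv2.boxPoints(r)).tolist())
E
```

```text
rack+rail 2596 0.035 [556.4 243.6] [211.7 173.7] 79.01 [[451.0, 156.0], [621.0, 123.0], [662.0, 331.0], [491.0, 364.0]]
rackwall 1137 0.051 [588.7 237.1] [211.2 120.8] 79.19 [[510.0, 145.0], [628.0, 122.0], [668.0, 330.0], [549.0, 352.0]]
block 914 0.059 [586.  19.] [140.9  60.4] 6.63 [[513.0, 41.0], [520.0, -19.0], [659.0, -3.0], [653.0, 57.0]]
dog 172 0.073 [589.  25.] [ 36.8 106.7] 88.32 [[535.0, 8.0], [642.0, 5.0], [643.0, 42.0], [536.0, 45.0]]
pin 60 0.09 [545.5  15.1] [20.4 20.2] 85.44 [[535.0, 6.0], [555.0, 4.0], [556.0, 24.0], [536.0, 26.0]]
bridge 613 0.057 [ 552.9 -317.4] [76.7 62.3] 12.79 [[509.0, -296.0], [522.0, -356.0], [597.0, -339.0], [583.0, -279.0]]
bed 1380 0.013 [ 538.6 -258.5] [ 76.4 201.4] 13.82 [[477.0, -170.0], [526.0, -365.0], [600.0, -347.0], [552.0, -152.0]]
tape 402 0.023 [ 415.1 -237.8] [88.5 87.8] 45.67 [[353.0, -239.0], [416.0, -300.0], [477.0, -237.0], [415.0, -175.0]]
wax 521 0.039 [415.8  24.7] [65.7 65.3] 88.12 [[382.0, -7.0], [447.0, -9.0], [449.0, 56.0], [384.0, 59.0]]
```

View pics/c1.png

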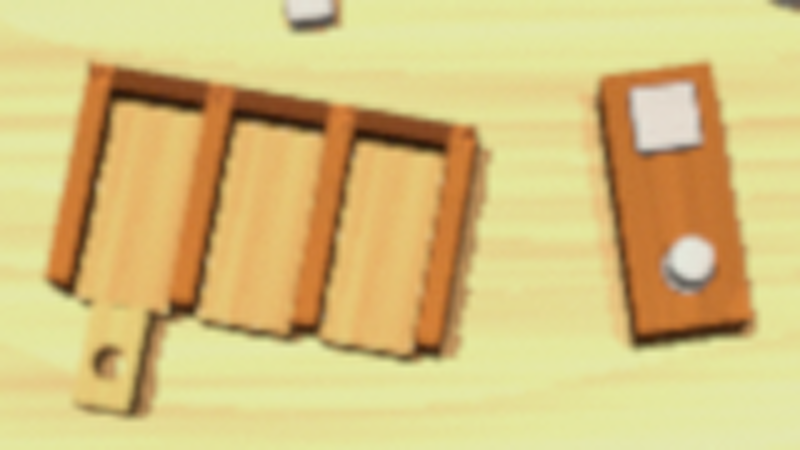

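View pics/c2.png

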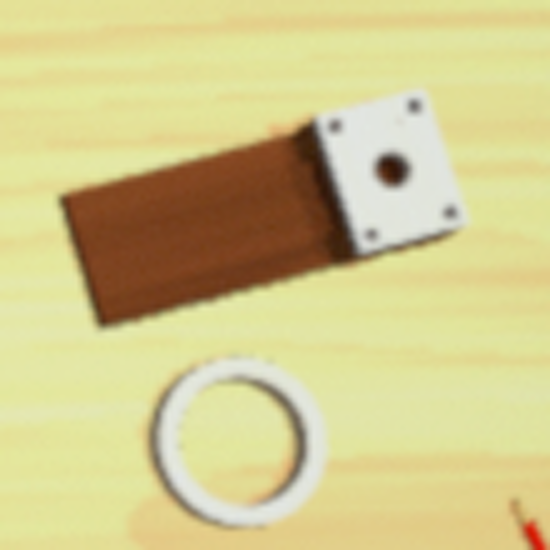

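The crop confirms it: the pine tenon with a hole (crop 105,362) sticks out of the leftmost bay. The pin is the round knob at crop (690,262), and the square dog is at (667,115). The jig hole is at crop2 (393,170). Next I refine the positions.

```bash
python3 - <<'E'
from h import *
p,d,K,E=load("pics/top0.npz"); P=cloud(d,K,E)
a=np.deg2rad(-10.85); ex=np.array([np.cos(a),np.sin(a)]); ey=np.array([-ex[1],ex[0]])
q=P[200:245,190:230].reshape(-1,3); m=q[(q[:,2]>.028)&(q[:,2]<.042)]
rc=np.array([.5887,.2371]) # rack walls centre: rack x=+10
c=np.c_[(m[:,:2]-rc)@ex+.010,(m[:,:2]-rc)@ey]
t=c[c[:,0]<-.062]; r=cv2.minAreaRect((m[c[:,0]<-.062][:,:2]*1000).astype(np.float32));print("tenon in rack frame",t.min(0),t.max(0),r,np.median(m[:,2]))
# hues for masks: brown walls
for n,(x,y,w,h) in dict(glue=(330,125,35,35),tin=(378,125,35,40),mallet=(235,120,100,45)).items():
    q=P[y:y+h,x:x+w].reshape(-1,3);m=q[q[:,2]>.03];print(n,m.min(0).round(3),m.max(0).round(3))
# jig hole dark centroid in top image
g=cv2.cvtColor(p,cv2.COLOR_RGB2GRAY)
def blob(x,y,w,h,th):
    s=cv2.resize(g[y:y+h,x:x+w],None,fx=8,fy=8,interpolation=cv2.INTER_CUBIC);M=cv2.moments((s<th).astype(np.uint8),True)
    return (x+M["m10"]/M["m00"]/8-.4375,y+M["m01"]/M["m00"]/8-.4375),M["m00"]/64
for args,z in (((441,197,15,14,110),.058),((201,220,10,12,80),.036)):
    b,A=blob(*args);print("hole",b,A,ray(K,E,b,z))
m=(g[188:222,430:465]>150);print(m.sum())
E
```

```text
tenon in rack frame [-0.10967142  0.05058535] [-0.06205255  0.08149683] ((506.9988098144531, 320.14410400390625), (30.874235153198242, 47.43602752685547), 78.69749450683594) 0.034775912656486274
glue [ 0.331 -0.089  0.03 ] [0.759 0.12  1.239]
tin [ 0.331 -0.217  0.03 ] [0.754 0.12  1.239]
mallet [0.331 0.091 0.03 ] [0.757 0.223 1.239]
hole (448.0037422239502, 203.4769634525661) 40.1875 [[ 0.5537739  -0.31613992]]
hole (205.02283145275035, 226.15840973201693) 11.078125 [[0.51010558 0.3245611 ]]
353
```

move_arm(commands=[[[32,-14,0,0,0,0,91],[32,-14,0,0,0,0,91],[32,-14,0,0,0,0,91],[32,-14,0,0,0,0,91],[32,-14,0,0,0,0,91],[32,-14,0,0,0,0,91],[32,-14,0,0,0,0,91],[32,-14,0,0,0,0,91],[32,-14,0,0,0,0,91],[32,-14,0,0,0,0,91],[0,0,0,0,0,0,91],[0,0,0,0,0,0,91]]], grip_force=40)

```text
t: 1.65
ee_pos: [0.4959, -0.341, 0.2143]
eef_rot: [3.076, 0.638, -0.002]
ft_force: [0.3, -0.3, 0.7]
width: 0.0907
```

```bash
cat >> h.py <<'E'
from scipy.spatial.transform import Rotation as Ro
def yaw(o): 
    x=Ro.from_rotvec(o["eef_rot"]).as_matrix()[:,0]; return np.degrees(np.arctan2(x[1],x[0]))
def snap(name,tag):
    from bench import cams,get_obs
    i=cams.camera_info(name);p,d=cams.get_image(name)
    cv2.imwrite(f"pics/{name}{tag}.png",p[:,:,::-1]);np.savez(f"pics/{name}{tag}.npz",p=p,d=d,K=i["camera_matrix"],E=i["extrinsics"]);return p,d,i["camera_matrix"],i["extrinsics"]
def st():
    from bench import get_obs
    o=get_obs();R=Ro.from_rotvec(o["eef_rot"]).as_matrix();print("t",round(float(o["t"]),2),"tcp",np.round(o["ee_pos"]*1000,1),"yaw",round(yaw(o),2),"zax",np.round(R[:,2],4),"w",round(float(o["width"])*1000,1),"F",np.round(o["ft_force"],1),"q",np.round(o["q"],2));return o
def delta(tgt,yawt=None):
    """tool-frame shift (mm) to world target at present orientation, and turn about tool z"""
    o=st();R=Ro.from_rotvec(o["eef_rot"]).as_matrix();print("shift mm",np.round(R.T@(np.array(tgt)-o["ee_pos"]*1000),1))
    if yawt is not None:
        dy=(yawt-yaw(o)+180)%360-180;print("turn tool z rad",round(-np.radians(dy),3))
E
python3 - <<'E'
from h import *
st();snap("wrist","1")
E
```

```text
t 1.65 tcp [ 495.9 -341.   214.3] yaw 23.44 zax [-1.e-03 -4.e-04 -1.e+00] w 90.7 F [ 0.3 -0.3  0.7] q [ 0.64  0.39 -0.13  1.72  0.06  1.03 -0.66]
```

View pics/wrist1.png

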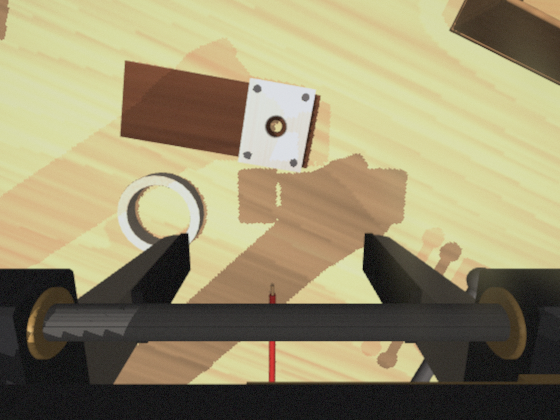

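The wrist view shows the bridge at about (278,122) with its hole at (276,126), the bed to the left, and the tape at (160,212). I'll measure the jig's axis and hole from it.

```bash
python3 - <<'E'
from h import *
p,d,K,E=load("pics/wrist1.npz")
h=cv2.cvtColor(p,cv2.COLOR_RGB2HSV)
br=((h[...,1]<40)&(h[...,2]>150)).astype(np.uint8);br[:, :225]=0;br[:,330:]=0;br[180:]=0;br[:60]=0
c=max(cv2.findContours(br,0,2)[0],key=cv2.contourArea)[:,0]
w=ray(K,E,c,.058)*1000;r=cv2.minAreaRect(w.astype(np.float32));print("bridge",r)
hole=np.zeros_like(br);cv2.fillPoly(hole,[cv2.convexHull(c)],1);
hb=(hole>0)&(br==0);hb[:110]=0;hb[142:]=0;hb[:,:262]=0;hb[:,290:]=0;v,u=np.nonzero(hb);print("hole",u.mean(),v.mean(),len(u),ray(K,E,[(u.mean(),v.mean())],.058)*1000)
bed=((h[...,0]<15)&(h[...,1]>110)&(h[...,2]<140)).astype(np.uint8);bed[:,246:]=0;bed[:50]=0;bed[165:]=0
c=max(cv2.findContours(bed,0,2)[0],key=cv2.contourArea)[:,0];c=c[c[:,0]<240]
w=ray(K,E,c,.014)*1000;r=cv2.minAreaRect(w.astype(np.float32));print("bed",r,cv2.boxPoints(r).round(1).tolist())
E
```

```text
bridge ((552.74853515625, -315.3955078125), (76.41322326660156, 60.733551025390625), 13.914132118225098)
hole 275.50974930362116 125.991643454039 359 [[ 552.77717475 -315.24523714]]
bed ((529.3499755859375, -220.69248962402344), (75.15660095214844, 124.67798614501953), 13.75187873840332) [[478.0, -169.10000610351562], [507.70001220703125, -290.20001220703125], [580.7000122070312, -272.29998779296875], [551.0, -151.1999969482422]]
```

move_arm(commands=[[[18,-53.5,0,0,0,0,80],[18,-53.5,0,0,0,0,80],[18,-53.5,0,0,0,0,80],[18,-53.5,0,0,0,0,80],[18,-53.5,0,0,0,0,80],[18,-53.5,0,0,0,0,80],[18,-53.5,0,0,0,0,80],[18,-53.5,0,0,0,0,80],[18,-53.5,0,0,0,0,80],[18,-53.5,0,0,0,0,80],[18,-53.5,0,0,0,0,80],[18,-53.5,0,0,0,0,80]]])

```text
t: 3.2
ee_pos: [0.44, 0.3347, 0.2146]
eef_rot: [3.076, 0.634, 0.001]
ft_force: [1.1, -0.5, -0.3]
width: 0.0804
```

move_arm(commands=[[[0,0,0,0,0,0.15,80],[0,0,0,0,0,0.15,80],[0,0,0,0,0,0.15,80],[0,0,0,0,0,0.15,80],[0,0,0,0,0,0,80],[0,0,0,0,0,0,80]]])

```text
t: 3.95
ee_pos: [0.4395, 0.3339, 0.2146]
eef_rot: [3.127, -0.296, 0.0]
ft_force: [-0.9, -0.4, 0.2]
width: 0.0795
```

```bash
python3 - <<'E'
from h import *
delta([507,320,100],-10.85);snap("wrist","2")
E
```

```text
t 3.95 tcp [439.5 333.9 214.6] yaw -10.83 zax [ 2.e-04 -3.e-04 -1.e+00] w 79.5 F [-0.9 -0.4  0.2] q [-0.39  0.34 -0.39  1.83  0.15  1.01 -2.6 ]
shift mm [ 68.9   1.  114.6]
turn tool z rad 0.0
```

View pics/wrist2.png

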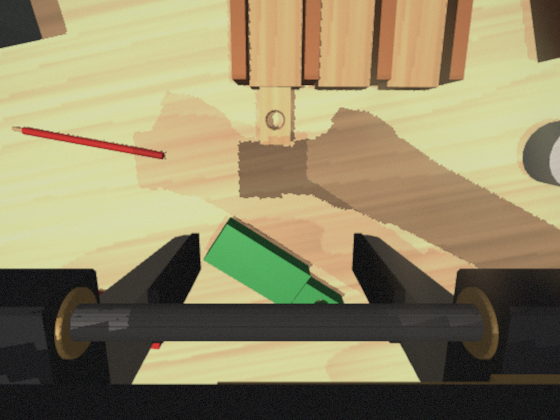

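The wrist view shows the tenon at (276,115) with its hole at (275,120), square to the image, and the green look-alike at (270,260). I'll measure the tenon's edges.

```bash
python3 - <<'E'
from h import *
p,d,K,E=load("pics/wrist2.npz");P=cloud(d,K,E)
s=P[85:150,245:310].reshape(-1,3);m=s[(s[:,2]>.03)&(s[:,2]<.042)]
a=np.deg2rad(-10.85);ex=np.array([np.cos(a),np.sin(a)]);ey=np.array([-ex[1],ex[0]])
rc=np.array([.5068,.3200]);c=np.c_[(m[:,:2]-rc)@ex,(m[:,:2]-rc)@ey]*1000
t=m[c[:,0]<25];r=cv2.minAreaRect((t[:,:2]*1000).astype(np.float32));print(r,c[c[:,0]<25].min(0),c[c[:,0]<25].max(0),np.median(m[:,2]))
g=cv2.cvtColor(p,cv2.COLOR_RGB2GRAY)
cv2.imwrite("pics/c3.png",cv2.resize(p[70:160,225:325],None,fx=6,fy=6,interpolation=2)[:,:,::-1])
print(g[105,250:305].tolist())
print(ray(K,E,[(275.5,120)],.036)*1000)
# wall lines: rack in this view
s=P[0:95,225:480].reshape(-1,3);m=s[(s[:,2]>.047)&(s[:,2]<.058)];r=cv2.minAreaRect((m[:,:2]*1000).astype(np.float32));print("walls",r)
E
```

```text
((507.37103271484375, 322.5149230957031), (29.777042388916016, 48.68790054321289), 79.3326644897461) [-24.22151365 -12.38760617] [24.44095205 17.42301174] 0.03669054855281548
[212, 211, 212, 210, 211, 206, 193, 193, 195, 194, 193, 193, 194, 195, 194, 194, 192, 193, 190, 190, 191, 193, 194, 197, 198, 199, 198, 199, 195, 194, 195, 192, 192, 194, 192, 194, 194, 194, 193, 194, 181, 155, 149, 148, 164, 195, 211, 211, 212, 212, 212, 212, 212, 213, 213]
[[506.28939434 322.17631068]]
walls ((561.8734130859375, 243.97357177734375), (212.23965454101562, 65.86045837402344), 78.96376037597656)
```

View pics/c3.png

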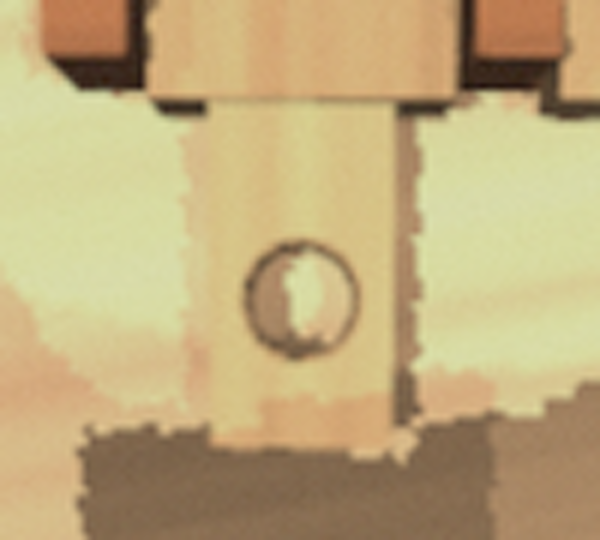

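move_arm(commands=[[[23,-0.2,30,0,0,0,70],[23,-0.2,30,0,0,0,70],[23,0,30,0,0,0,70],[0,0,30,0,0,0,70],[0,0,0,0,0,0,70],[0,0,0,0,0,0,70]]])

```text
t: 4.75
ee_pos: [0.5072, 0.3225, 0.0956]
eef_rot: [-3.127, 0.297, -0.001]
ft_force: [-0.1, 0.1, 0.0]
width: 0.07
```

```bash
python3 - <<'E'
from h import *
delta([507,321.3,7],-10.85);snap("wrist","3");snap("scene","3")
E
```

```text
t 4.75 tcp [507.2 322.5  95.6] yaw -10.85 zax [ 9.e-04  9.e-04 -1.e+00] w 70.0 F [-0.1  0.1  0. ] q [-0.38  0.56 -0.32  1.8   0.23  0.82 -2.57]
shift mm [-0.   1.3 88.6]
turn tool z rad 0.0
```

View pics/wrist3.png

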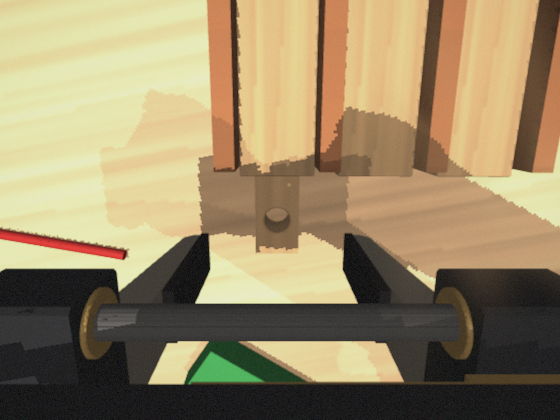

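The tenon spans columns 255–299 and the finger tips are at 209 and 344, so it is centred within about 0.5 mm. I'll descend and grip.

move_arm(commands=[[[0,0.4,20,0,0,0,70],[0,0,20,0,0,0,70],[0,0,20,0,0,0,70],[0,0,16,0,0,0,60],[0,0,12,0,0,0,50],[0,0,0,0,0,0,50],[0,0,0,0,0,0,40],[0,0,0,0,0,0,34]]])

```text
t: 5.85
ee_pos: [0.5073, 0.3219, 0.0073]
eef_rot: [-3.127, 0.298, -0.002]
ft_force: [0.4, -0.3, 0.0]
width: 0.0342
```

move_arm(commands=[[[0,0,0,0,0,0,20],[0,0,0,0,0,0,20],[0,0,0,0,0,0,20],[0,0,0,0,0,0,20]]], grip_force=45)

```text
t: 6.35
ee_pos: [0.5072, 0.3218, 0.0071]
eef_rot: [-3.127, 0.298, -0.001]
ft_force: [0.3, -1.1, 5.0]
width: 0.0297
```

```bash
python3 - <<'E'
from h import *
st()
E
```

```text
t 6.35 tcp [507.2 321.8   7.1] yaw -10.9 zax [ 9.e-04  4.e-04 -1.e+00] w 29.7 F [ 0.3 -1.1  5. ] q [-0.41  0.68 -0.28  1.83  0.29  0.66 -2.62]
```

Gripped at 29.7 mm. Lifting straight up.

move_arm(commands=[[[0,0,-5,0,0,0,20],[0,0,-10,0,0,0,20],[0,0,-15,0,0,0,20],[0,0,-15,0,0,0,20],[0,0,-20,0,0,0,20],[0,0,-30,0,0,0,20],[0,0,-30,0,0,0,20],[0,0,-30,0,0,0,20],[0,0,0,0,0,0,20]]])

```text
t: 7.48
ee_pos: [0.5083, 0.3227, 0.1651]
eef_rot: [-3.124, 0.298, -0.008]
ft_force: [0.6, -0.0, -1.5]
width: 0.03
```

```bash
python3 - <<'E'
from h import *
st();snap("scene","4");snap("wrist","4")
p,_,_,_=load("pics/scene4.npz");cv2.imwrite("pics/c4.png",cv2.resize(p[80:260,200:420],None,fx=3,fy=3)[:,:,::-1])
E
```

```text
t 7.47 tcp [508.3 322.7 165.1] yaw -10.9 zax [ 0.0052  0.0031 -1.    ] w 30.0 F [ 0.6 -0.  -1.5] q [-0.35  0.47 -0.35  1.76  0.19  0.94 -2.54]
```

View pics/c4.png

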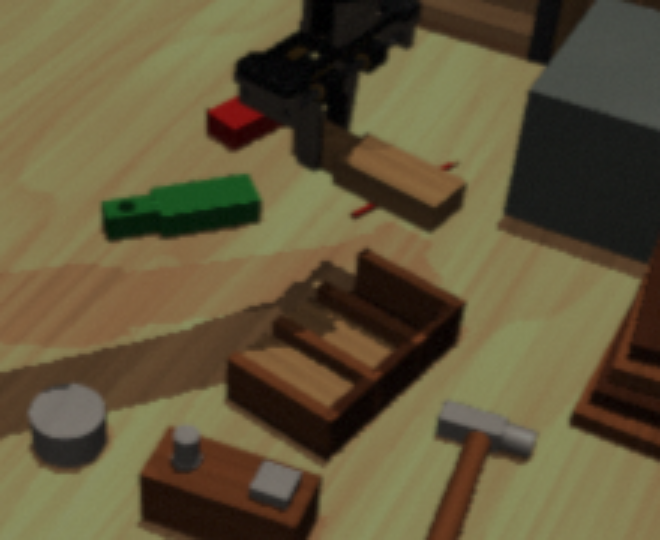

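View pics/wrist4.png

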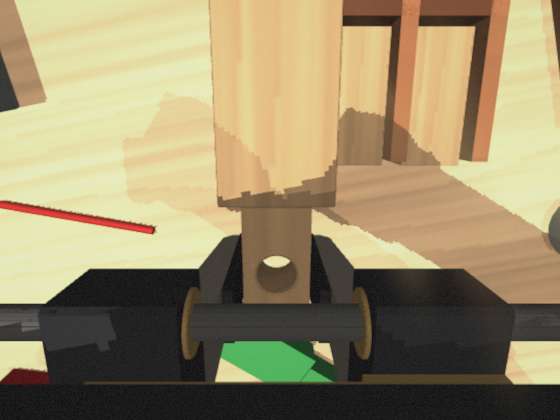

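The rail is held and out of the rack; the battens stayed. Carrying it to mid-bench and turning.

move_arm(commands=[[[4,40,0,0,0,0,20],[4,40,0,0,0,0,20],[4,40,0,0,0,0,20],[4,40,0,0,0,0,20],[4,40,0,0,0,0,20],[4,40,0,0,0,0,20],[4,40,0,0,0,0,20],[4,40,0,0,0,0,20]]])

```text
t: 8.57
ee_pos: [0.4764, -0.0001, 0.1604]
eef_rot: [3.127, -0.298, -0.004]
ft_force: [1.0, 1.1, -1.3]
width: 0.0296
```

move_arm(commands=[[[0,0,0,0,0,-0.182,20],[0,0,0,0,0,-0.182,20],[0,0,0,0,0,-0.182,20],[0,0,0,0,0,-0.182,20],[0,0,0,0,0,-0.182,20],[0,0,0,0,0,-0.182,20],[0,0,0,0,0,-0.182,20],[0,0,0,0,0,-0.182,20],[0,0,0,0,0,-0.182,20],[0,0,0,0,0,-0.182,20],[0,0,0,0,0,-0.182,20],[0,0,0,0,0,0,20]]])

```text
t: 10.07
ee_pos: [0.4768, 0.0011, 0.1605]
eef_rot: [-1.94, -2.469, 0.002]
ft_force: [0.2, -0.0, -0.4]
width: 0.0294
```

```bash
python3 - <<'E'
from h import *
delta([537.7,-253.7,100],103.85)
E
```

```text
t 10.07 tcp [476.8   1.1 160.5] yaw 103.69 zax [-2.2e-03  5.0e-04 -1.0e+00] w 29.4 F [ 0.2 -0.  -0.4] q [ 0.48  0.33 -0.64  2.03  0.26  0.86 -0.07]
shift mm [-262.    -1.    60.3]
turn tool z rad -0.003
```

move_arm(commands=[[[-37.5,0,0,0,0,-0.003,20],[-37.5,0,0,0,0,0,20],[-37.5,0,0,0,0,0,20],[-37.5,0,0,0,0,0,20],[-37.5,0,0,0,0,0,20],[-37.5,0,0,0,0,0,20],[-37.5,0,0,0,0,0,20],[0,0,40,0,0,0,20],[0,0,40,0,0,0,20],[0,0,0,0,0,0,20],[0,0,0,0,0,0,20]]])

```text
t: 11.45
ee_pos: [0.5418, -0.2534, 0.0825]
eef_rot: [1.935, 2.473, 0.001]
ft_force: [-0.3, 0.4, -0.7]
width: 0.0299
```

```bash
python3 - <<'E'
from h import *
delta([537.7,-253.7,20],103.85)
p,d,K,E=snap("top","5");snap("scene","5")
c=np.clip(p[120:300,330:500].astype(float)*1.5,0,255).astype(np.uint8);cv2.imwrite("pics/c5.png",cv2.resize(c,None,fx=3.3,fy=3.3,interpolation=2)[:,:,::-1])
p,d,K,E=snap("wrist","5")
P=cloud(d,K,E);q=P[40:190,230:320].reshape(-1,3);q=q[(q[:,2]>.09)&(q[:,2]<.15)];A=np.c_[q[:,:2]-q[:,:2].mean(0),np.ones(len(q))];print("rail top plane",np.linalg.lstsq(A,q[:,2],rcond=None)[0],len(q))
E
```

```text
t 11.45 tcp [ 541.8 -253.4   82.5] yaw 103.92 zax [ 1.e-03 -3.e-04 -1.e+00] w 29.9 F [-0.3  0.4 -0.7] q [ 0.74  0.6  -0.48  1.81  0.36  0.82  0.33]
shift mm [ 0.7 -4.1 62.5]
turn tool z rad 0.001
rail top plane [ 0.00237174 -0.0025301   0.11271447] 13443
```

View pics/c5.png

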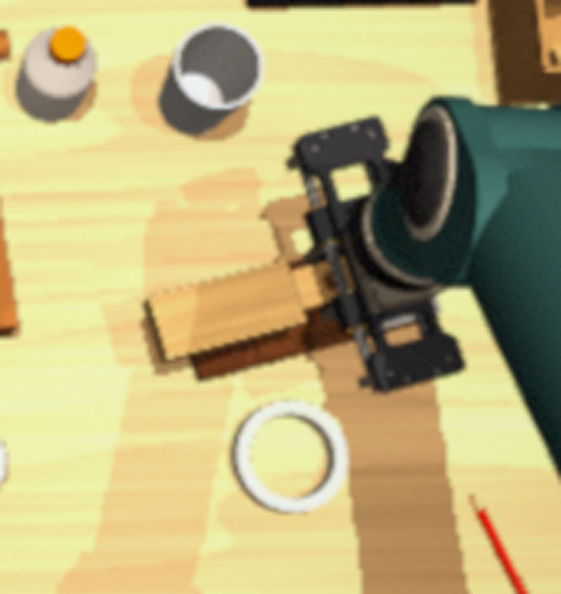

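View pics/wrist5.png

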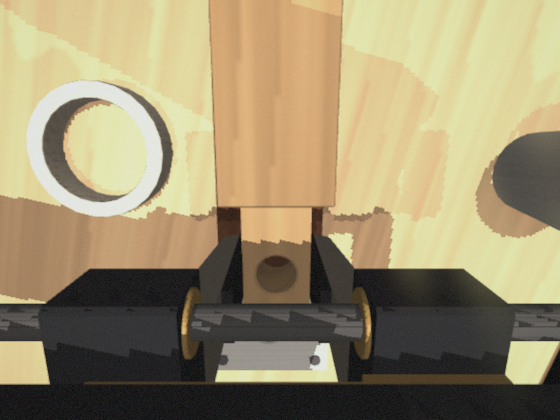

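View pics/scene5.png

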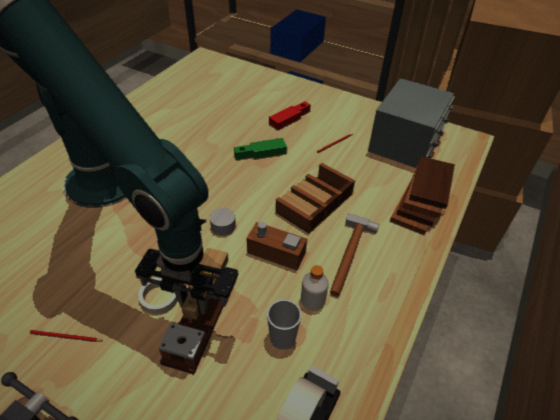

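The rail is level over the bed, 4 mm off across. I'll correct that, lower it and release.

move_arm(commands=[[[0,-2,15,0,0,0,20],[0,-2,15,0,0,0,20],[0,0,15,0,0,0,20],[0,0,12,0,0,0,20],[0,0,5,0,0,0,20],[0,0,3,0,0,0,20],[0,0,0,0,0,0,20],[0,0,0,0,0,0,20]]])

```text
t: 12.6
ee_pos: [0.5375, -0.2546, 0.017]
eef_rot: [1.934, 2.475, 0.0]
ft_force: [0.1, -0.4, -1.3]
width: 0.0299
```

```bash
python3 - <<'E'
from h import *
delta([537.7,-253.7,16],103.85)
E
```

```text
t 12.6 tcp [ 537.5 -254.6   17. ] yaw 103.98 zax [ 8.e-04 -4.e-04 -1.e+00] w 29.9 F [ 0.1 -0.4 -1.3] q [ 0.71  0.69 -0.43  1.84  0.42  0.71  0.28]
shift mm [0.8 0.4 1. ]
turn tool z rad 0.002
```

Within 2–3 mm of the bed. Lowering 2 mm, opening, then rising.

move_arm(commands=[[[0,0.3,1.5,0,0,0.002,20],[0,0,0,0,0,0,20],[0,0,0,0,0,0,34],[0,0,0,0,0,0,40],[0,0,0,0,0,0,46],[0,0,0,0,0,0,46],[0,0,-15,0,0,0,46],[0,0,-25,0,0,0,60],[0,0,-35,0,0,0,65],[0,0,0,0,0,0,65],[0,0,0,0,0,0,65]]])

```text
t: 13.98
ee_pos: [0.5371, -0.2545, 0.0903]
eef_rot: [1.937, 2.473, -0.001]
ft_force: [-0.5, -1.1, 0.4]
width: 0.0651
```

```bash
python3 - <<'E'
from h import *
st();p,d,K,E=snap("wrist","6");snap("scene","6")
P=cloud(d,K,E);q=P[20:300,225:340].reshape(-1,3);q=q[(q[:,2]>.035)&(q[:,2]<.055)]
print(np.median(q[:,2]),np.percentile(q[:,2],[2,98]))
E
```

```text
t 13.97 tcp [ 537.1 -254.5   90.3] yaw 103.86 zax [-1.e-04 -4.e-04 -1.e+00] w 65.1 F [-0.5 -1.1  0.4] q [ 0.75  0.59 -0.49  1.81  0.36  0.83  0.33]
0.044769361773152966 [0.04250719 0.05025093]
```

View pics/wrist6.png

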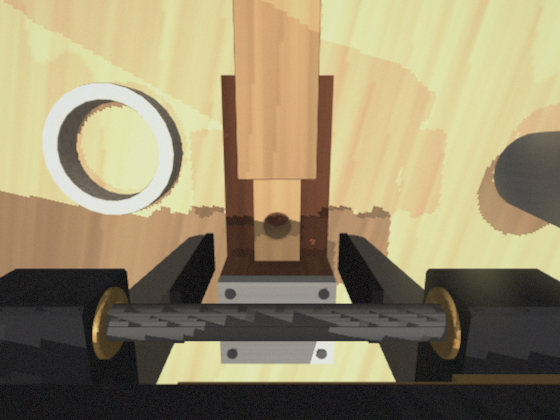

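The rail lies on the bed, released: tenon at (277,220), hole at (277,226), in line with the bridge below it in the image. I'll measure it, then regrip the body.

```bash
python3 - <<'E'
from h import *
p,d,K,E=load("pics/wrist6.npz");P=cloud(d,K,E)
u=np.array([np.sin(np.radians(13.85)),-np.cos(np.radians(13.85))]);n=np.array([-u[1],u[0]]);J=np.array([.553,-.3158])
q=P[0:270,225:340].reshape(-1,3);q=q[(q[:,2]>.04)&(q[:,2]<.049)];c=np.c_[(q[:,:2]-J)@u,(q[:,:2]-J)@n]*1000
for a,b in((-200,-90),(-85,-40)):
    m=c[(c[:,0]>a)&(c[:,0]<b)];print(m.min(0),m.max(0))
    xs=np.arange(m[:,0].min()+5,m[:,0].max()-5,5);mid=[(lambda s:(s.min()+s.max())/2)(m[abs(m[:,0]-x)<2.5][:,1]) for x in xs];print("slope rad",np.polyfit(xs,mid,1))
w=ray(K,E,[(277,226)],.044)[0];print("hole jig",(w-J)@u*1000,(w-J)@n*1000)
E
```

```text
[-197.00576324  -25.1723308 ] [-90.00629904  25.05649285]
slope rad [0.00156532 0.1624648 ]
[-84.997265   -14.94056255] [-40.00953355  15.12790099]
slope rad [0.00403829 0.38947909]
hole jig -63.227917908543304 -0.07188806285389829
```

move_arm(commands=[[[38,0,0,0,0,0,75],[38,0,0,0,0,0,75],[0,0,25,0,0,0,75],[0,0,25,0,0,0,75],[0,0,18,0,0,0,70],[0,0,0,0,0,0,70],[0,0,0,0,0,0,70]]])

```text
t: 14.95
ee_pos: [0.5196, -0.1806, 0.0224]
eef_rot: [1.937, 2.473, 0.001]
ft_force: [0.3, -0.4, -0.0]
width: 0.0699
```

```bash
python3 - <<'E'
from h import *
delta([519,-181,21],103.85)
E
```

```text
t 14.95 tcp [ 519.6 -180.6   22.4] yaw 103.86 zax [ 5.e-04  0.e+00 -1.e+00] w 69.9 F [ 0.3 -0.4 -0. ] q [ 0.62  0.63 -0.44  1.95  0.43  0.66  0.15]
shift mm [-0.2 -0.7  1.4]
turn tool z rad 0.0
```

move_arm(commands=[[[0,0,0,0,0,0,55],[0,0,0,0,0,0,40],[0,0,0,0,0,0,40],[0,0,0,0,0,0,40],[-6,0,0,0,0,0,40],[-8,0,0,0,0,0,40],[-8,0,0,0,0,0,40],[-8,0,0,0,0,0,40]]], grip_force=15)

```text
t: 15.95
ee_pos: [0.527, -0.2078, 0.0227]
eef_rot: [-1.935, -2.474, -0.003]
ft_force: [-1.0, 5.7, 8.0]
width: 0.0498
```

move_arm(commands=[[[-7,0,0,0,0,0,40],[-7,0,0,0,0,0,40],[-7,0,0,0,0,0,40],[-5,0,0,0,0,0,40],[-4,0,0,0,0,0,40],[0,0,0,0,0,0,40]]])

```text
t: 16.7
ee_pos: [0.5343, -0.2375, 0.0227]
eef_rot: [-1.936, -2.474, -0.002]
ft_force: [-0.3, 2.9, 6.7]
width: 0.0498
```

```bash
python3 - <<'E'
from h import *
st();p,d,K,E=snap("wrist","7");
E
```

```text
t 16.7 tcp [ 534.3 -237.5   22.7] yaw 103.91 zax [ 9.0e-04  1.3e-03 -1.0e+00] w 49.8 F [-0.3  2.9  6.7] q [ 0.7   0.67 -0.44  1.86  0.42  0.7   0.25]
```

View pics/wrist7.png

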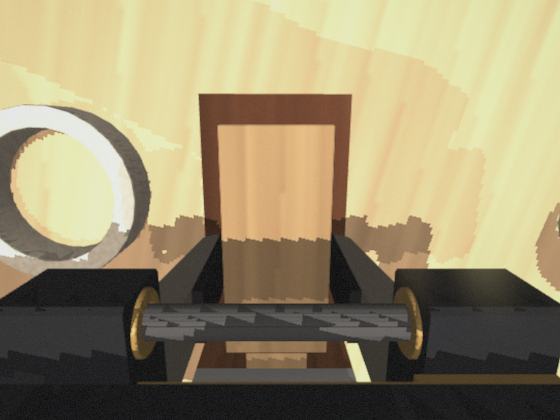

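The rail sits square on the bed and has advanced 59 mm, with about 5 mm to go. Pushing on until the shoulders touch.

move_arm(commands=[[[-2,0,0,0,0,0,40],[-2,0,0,0,0,0,40],[-1,0,0,0,0,0,40],[0,0,0,0,0,0,40]]])

```text
t: 17.25
ee_pos: [0.5354, -0.2417, 0.0227]
eef_rot: [-1.935, -2.474, -0.003]
ft_force: [-1.1, 4.1, 6.2]
width: 0.0497
```

move_arm(commands=[[[-1,0,0,0,0,0,40],[-1,0,0,0,0,0,40],[-1,0,0,0,0,0,40],[0,0,0,0,0,0,40]]])

```text
t: 17.75
ee_pos: [0.5357, -0.2427, 0.0227]
eef_rot: [-1.933, -2.473, -0.004]
ft_force: [-2.8, 7.8, 9.7]
width: 0.0496
```

The force rises and motion stops after 64 mm in total, so the shoulders look seated. One small press, then release and look.

move_arm(commands=[[[-2,0,0,0,0,0,40],[0,0,0,0,0,0,40],[0,0,0,0,0,0,56],[0,0,0,0,0,0,62],[0,0,0,0,0,0,62],[0,0,-15,0,0,0,66],[0,0,-35,0,0,0,66],[40,0,-40,0,0,0,66],[0,0,-40,0,0,0,66],[0,0,0,0,0,0,66],[0,0,0,0,0,0,66]]])

```text
t: 19.12
ee_pos: [0.526, -0.2102, 0.1522]
eef_rot: [1.938, 2.472, -0.001]
ft_force: [-0.1, 0.4, 0.5]
width: 0.0658
```

```bash
python3 - <<'E'
from h import *
st();p,d,K,E=snap("wrist","8");p2,_,_,_=snap("top","8")
p3,_,_,_=snap("scene","8");cv2.imwrite("pics/c8.png",cv2.resize(p3[260:390,130:260],None,fx=4,fy=4,interpolation=2)[:,:,::-1])
E
```

```text
t 19.12 tcp [ 526.  -210.2  152.2] yaw 103.82 zax [-0.e+00 -6.e-04 -1.e+00] w 65.8 F [-0.1  0.4  0.5] q [ 0.75  0.47 -0.54  1.84  0.3   0.92  0.31]
```

View pics/wrist8.png

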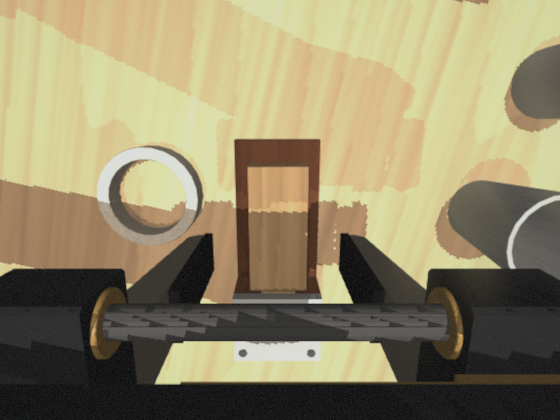

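View pics/c8.png

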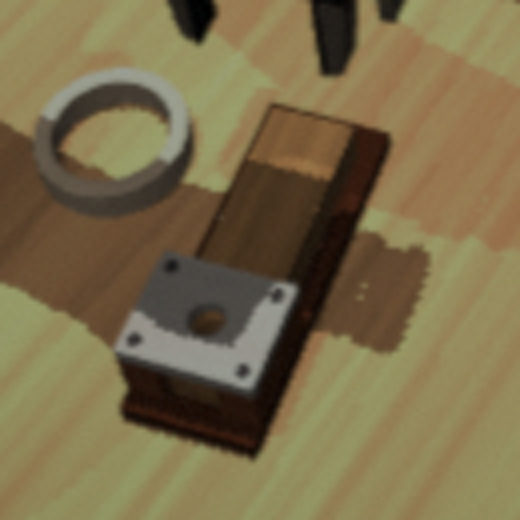

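The rail is in the slot and its body meets the bridge. I'll check how much bed shows behind the butt (20 mm when home), and the pin's position.

```bash
python3 - <<'E'
from h import *
u=np.array([np.sin(np.radians(13.85)),-np.cos(np.radians(13.85))]);n=np.array([-u[1],u[0]]);J=np.array([.553,-.3158])
p,d,K,E=load("pics/wrist8.npz")
g=cv2.cvtColor(p,cv2.COLOR_RGB2GRAY).astype(int)
print(g[130:180,260].tolist(),g[130:180,295].tolist())
for v,z in((138.5,.014),(165.5,.044)):
    w=ray(K,E,[(262,v),(295,v)],z);print(((w-J)@u*1000).round(1),((w-J)@n*1000).round(1))
P=cloud(d,K,E);q=P[130:290,220:335].reshape(-1,3);q=q[(q[:,2]>.04)&(q[:,2]<.049)];c=np.c_[(q[:,:2]-J)@u,(q[:,:2]-J)@n]*1000;print(c.min(0),c.max(0))
q=P[130:290,220:335].reshape(-1,3);q=q[(q[:,2]>.009)&(q[:,2]<.02)];c=np.c_[(q[:,:2]-J)@u,(q[:,:2]-J)@n]*1000;print("bed",c.min(0))
p,d,K,E=load("pics/top8.npz");P=cloud(d,K,E);q=P[160:230,300:345].reshape(-1,3);m=q[(q[:,2]>.084)&(q[:,2]<.1)];print("pin",cv2.minAreaRect((m[:,:2]*1000).astype(np.float32)),np.median(m[:,2]))
g=cv2.cvtColor(p,cv2.COLOR_RGB2GRAY);ctr=proj(K,E,[[.5455,.0151,.092]])[0];print(ctr)
x,y=int(ctr[0])-9,int(ctr[1])-9;s=cv2.resize(p[y:y+18,x:x+18],None,fx=25,fy=25,interpolation=2);cv2.imwrite("pics/c9.png",s[:,:,::-1]);print(x,y)
E
```

```text
[197, 196, 196, 197, 197, 199, 198, 198, 177, 114, 69, 76, 77, 76, 74, 76, 75, 73, 77, 73, 75, 72, 74, 75, 78, 75, 74, 75, 76, 75, 72, 74, 75, 76, 77, 75, 92, 139, 161, 159, 159, 159, 161, 158, 159, 160, 158, 161, 159, 159] [191, 191, 190, 191, 192, 193, 191, 192, 172, 109, 66, 76, 75, 75, 74, 74, 75, 76, 75, 72, 77, 74, 73, 79, 75, 78, 76, 74, 75, 74, 75, 72, 72, 75, 79, 81, 115, 160, 175, 174, 174, 174, 176, 175, 173, 174, 177, 176, 176, 176]
[-161.3 -161.3] [-13.2  15.8]
[-141.2 -141.1] [-12.2  14.5]
[-141.12631774  -37.68406976] [-30.03407488  37.26198578]
bed [-160.98200477  -37.94602032]
pin ((546.0138549804688, 15.262125015258789), (20.187232971191406, 20.377822875976562), 49.2026481628418) 0.09090817970848719
[323.16169279 206.72262891]
314 197
```

View pics/c9.png

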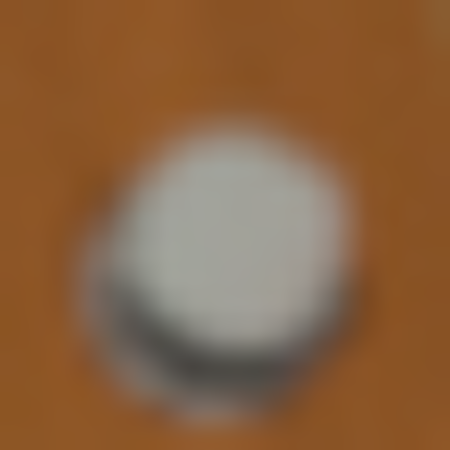

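20.1 mm of bed shows, so the rail is home. Now to the pin (round knob, top ≈ (546,15)), stopping short of it for a wrist look.

move_arm(commands=[[[30,15,0,0,0,0,50],[30,15,0,0,0,0,50],[30,15,0,0,0,0,50],[30,15,0,0,0,0,50],[27,13,0,0,0,0,50],[0,0,0,0,0,0,50],[0,0,0,0,0,0,50]]])

```text
t: 20.15
ee_pos: [0.5615, -0.0508, 0.1513]
eef_rot: [-1.938, -2.472, 0.002]
ft_force: [-0.9, -0.1, -1.0]
width: 0.0498
```

```bash
python3 - <<'E'
from h import *
delta([546,15.2,110]);p,d,K,E=snap("wrist","9")
P=cloud(d,K,E);q=P[:230].reshape(-1,3);m=q[(q[:,2]>.086)&(q[:,2]<.097)];print(cv2.minAreaRect((m[:,:2]*1000).astype(np.float32)),np.median(m[:,2]),len(m));print(proj(K,E,[[.546,.0152,.092]]))
E
```

```text
t 20.15 tcp [561.5 -50.8 151.3] yaw 103.81 zax [-1.6e-03 -5.0e-04 -1.0e+00] w 49.8 F [-0.9 -0.1 -1. ] q [ 0.48  0.47 -0.58  1.84  0.32  0.92  0.  ]
shift mm [67.8  0.7 41.3]
((546.1201782226562, 17.1396541595459), (20.682079315185547, 20.625324249267578), 13.375865936279297) 0.09281228885830281 903
[[277.07972025 119.65494316]]
```

View pics/wrist9.png

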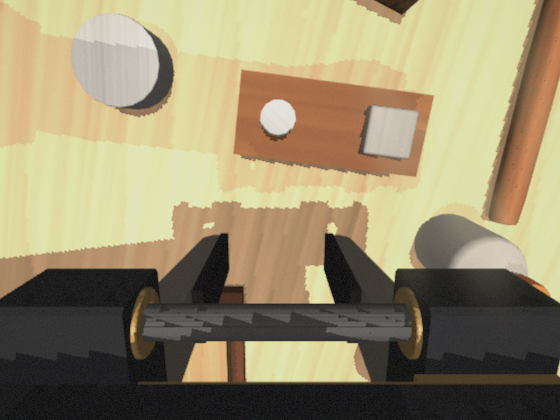

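The pin's knob is at (277,117), the square dog at (390,130). Going over it and down.

move_arm(commands=[[[35,0.5,0,0,0,0,50],[34,0.5,0,0,0,0,50],[0,0,0,0,0,0,50],[0,0,25,0,0,0,50],[0,0,25,0,0,0,50],[0,0,20,0,0,0,50],[0,0,10,0,0,0,50],[0,0,0,0,0,0,50],[0,0,0,0,0,0,50]]])

```text
t: 21.32
ee_pos: [0.5471, 0.0177, 0.0727]
eef_rot: [1.937, 2.472, 0.001]
ft_force: [-0.1, -0.1, -0.2]
width: 0.0498
```

```bash
python3 - <<'E'
from h import *
delta([546.1,16.2,69]);p,d,K,E=snap("wrist","10")
E
```

```text
t 21.32 tcp [547.1  17.7  72.7] yaw 103.86 zax [ 0.0012 -0.     -1.    ] w 49.8 F [-0.1 -0.1 -0.2] q [ 0.33  0.56 -0.54  1.93  0.41  0.76 -0.2 ]
shift mm [-1.2 -1.3  3.7]
```

View pics/wrist10.png

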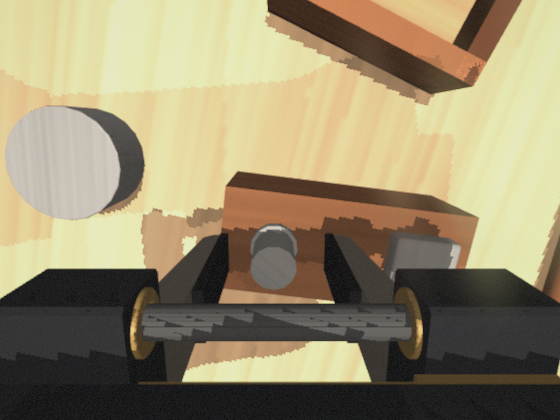

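The knob lies between the fingers at (273,267), a little left of centre. I'll correct that, lower and grip.

move_arm(commands=[[[-1.2,-1.3,3.5,0,0,0,50],[0,0,0,0,0,0,50],[0,0,0,0,0,0,35],[0,0,0,0,0,0,26],[0,0,0,0,0,0,15],[0,0,0,0,0,0,15],[0,0,0,0,0,0,15]]], grip_force=40)

```text
t: 22.25
ee_pos: [0.5456, 0.0163, 0.0686]
eef_rot: [1.937, 2.473, 0.0]
ft_force: [0.2, 0.2, 0.1]
width: 0.0211
```

```bash
python3 - <<'E'
from h import *
st()
E
```

```text
t 22.25 tcp [545.6  16.3  68.6] yaw 103.87 zax [ 2.e-04  0.e+00 -1.e+00] w 21.1 F [0.2 0.2 0.1] q [ 0.33  0.56 -0.53  1.94  0.41  0.75 -0.2 ]
```

move_arm(commands=[[[0,0,-10,0,0,0,15],[0,0,-25,0,0,0,15],[0,0,-35,0,0,0,15],[0,0,-30,0,0,0,15],[0,0,0,0,0,0,15],[0,0,0,0,0,0,15]]])

```text
t: 23.0
ee_pos: [0.5448, 0.0159, 0.1679]
eef_rot: [-1.937, -2.473, 0.002]
ft_force: [-0.5, -0.1, -1.3]
width: 0.0211
```

move_arm(commands=[[[-36,-8,0,0,0,0,15],[-36,-8,0,0,0,0,15],[-36,-8,0,0,0,0,15],[-36,-8,0,0,0,0,15],[-36,-8,0,0,0,0,15],[-36,-8,0,0,0,0,15],[-36,-8,0,0,0,0,15],[-36,-8,0,0,0,0,15],[-36,-8,0,0,0,0,15],[0,0,0,0,0,0,15],[0,0,0,0,0,0,15]]])

```text
t: 24.38
ee_pos: [0.5527, -0.3143, 0.1671]
eef_rot: [-1.935, -2.472, -0.001]
ft_force: [0.3, 0.8, -1.3]
width: 0.0207
```

```bash
python3 - <<'E'
from h import *
delta([553,-315.8,130],103.85);p,d,K,E=snap("wrist","11");p3,_,_,_=snap("scene","11");cv2.imwrite("pics/c11.png",cv2.resize(p3[220:390,110:300],None,fx=3.5,fy=3.5,interpolation=2)[:,:,::-1])
E
```

```text
t 24.38 tcp [ 552.7 -314.3  167.1] yaw 103.9 zax [-0.002   0.0021 -1.    ] w 20.7 F [ 0.3  0.8 -1.3] q [ 0.83  0.56 -0.51  1.65  0.31  1.02  0.47]
shift mm [-1.6  0.  37.1]
turn tool z rad 0.001
```

View pics/wrist11.png

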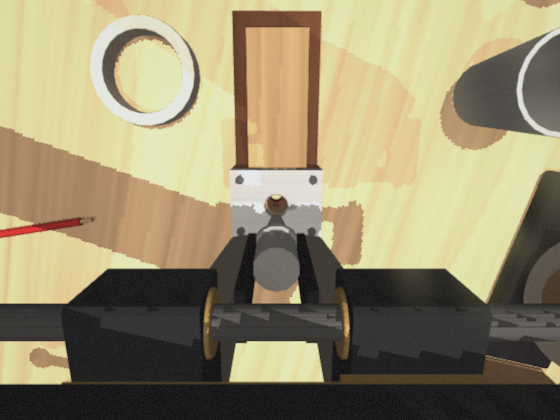

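View pics/c11.png

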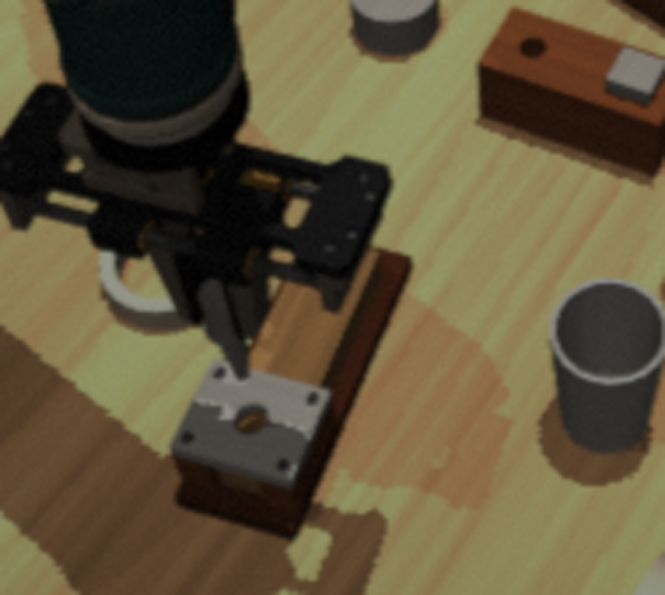

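The pin is held upright, its tip at (277,217) just in front of the hole at (276,203) by perspective. Lowering to just above the bridge for a close check.

move_arm(commands=[[[-1.2,0,15,0,0,0,15],[0,0,15,0,0,0,15],[0,0,9,0,0,0,15],[0,0,0,0,0,0,15],[0,0,0,0,0,0,15]]])

```text
t: 25.1
ee_pos: [0.5538, -0.3168, 0.1298]
eef_rot: [1.937, 2.473, 0.0]
ft_force: [-0.1, 0.5, -0.8]
width: 0.0212
```

```bash
python3 - <<'E'
from h import *
delta([553,-315.8,120],103.85);p,d,K,E=snap("wrist","12");cv2.imwrite("pics/c12.png",cv2.resize(p[150:290,200:350],None,fx=5,fy=4,interpolation=2)[:,:,::-1])
p,_,_,_=snap("scene","12");cv2.imwrite("pics/c13.png",cv2.resize(p[300:380,140:230],None,fx=7,fy=7,interpolation=2)[:,:,::-1])
p,d,K,E=load("pics/wrist12.npz");print("hole predicted px",proj(K,E,[[.553,-.3158,.058]]),"tip px",proj(K,E,[[.553,-.3158,.066]]))
E
```

```text
t 25.1 tcp [ 553.8 -316.8  129.8] yaw 103.86 zax [ 5.e-04 -2.e-04 -1.e+00] w 21.2 F [-0.1  0.5 -0.8] q [ 0.82  0.6  -0.49  1.68  0.33  0.95  0.45]
shift mm [ 1.2 -0.5  9.8]
turn tool z rad 0.0
hole predicted px [[275.18532439 214.24815635]] tip px [[275.15655595 217.1672766 ]]
```

View pics/c12.png

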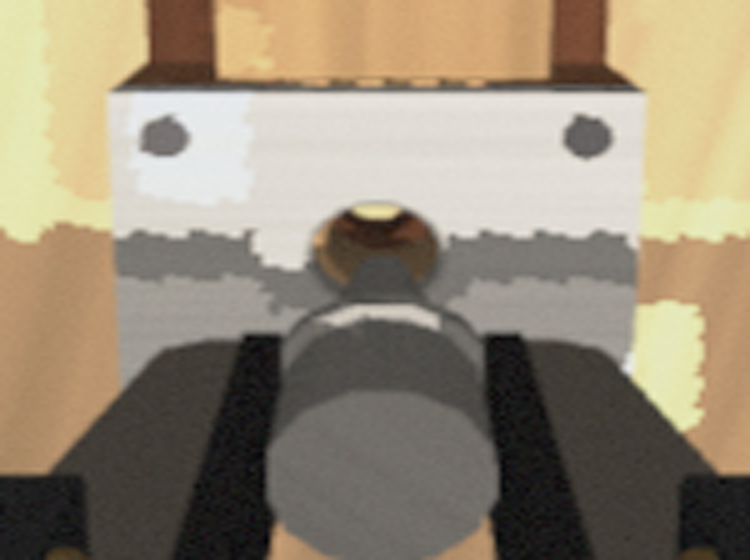

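View pics/c13.png

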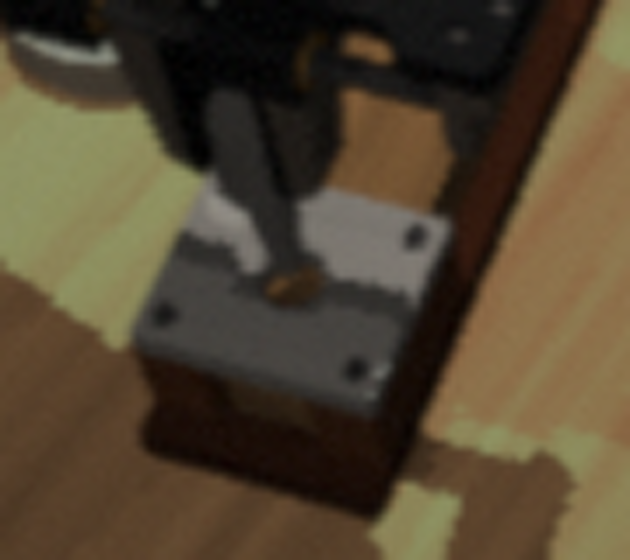

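The tip is over the hole and about 1 mm off. Correcting and inserting in stages.

move_arm(commands=[[[1.2,-0.5,0,0,0,0,15],[0,0,5,0,0,0,15],[0,0,6,0,0,0,15],[0,0,6,0,0,0,15],[0,0,6,0,0,0,15],[0,0,6,0,0,0,15],[0,0,0,0,0,0,15]]])

```text
t: 26.08
ee_pos: [0.5524, -0.3155, 0.0999]
eef_rot: [-1.936, -2.472, 0.0]
ft_force: [-0.3, 0.3, -1.0]
width: 0.0208
```

```bash
python3 - <<'E'
from h import *
delta([553,-315.8,66.6],103.85)
E
```

```text
t 26.07 tcp [ 552.4 -315.5   99.9] yaw 103.86 zax [-1.e-03  6.e-04 -1.e+00] w 20.8 F [-0.3  0.3 -1. ] q [ 0.81  0.63 -0.48  1.7   0.35  0.9   0.43]
shift mm [-0.4  0.6 33.3]
turn tool z rad 0.0
```

The tip is at about z=37, inside the tenon with no contact. Continuing.

move_arm(commands=[[[-0.4,0.5,4,0,0,0,15],[0,0,5,0,0,0,15],[0,0,5,0,0,0,15],[0,0,5,0,0,0,15],[0,0,0,0,0,0,15]]])

```text
t: 26.7
ee_pos: [0.553, -0.3158, 0.081]
eef_rot: [-1.937, -2.472, 0.0]
ft_force: [-0.2, -0.5, -1.9]
width: 0.0214
```

move_arm(commands=[[[0,0,4,0,0,0,15],[0,0,4,0,0,0,15],[0,0,3,0,0,0,15],[0,0,0,0,0,0,15]]])

```text
t: 27.2
ee_pos: [0.5532, -0.3159, 0.0702]
eef_rot: [-1.937, -2.473, 0.0]
ft_force: [1.2, 0.3, -1.7]
width: 0.0212
```

```bash
python3 - <<'E'
from h import *
delta([553,-315.8,66.6],103.85)
E
```

```text
t 27.2 tcp [ 553.2 -315.9   70.2] yaw 103.86 zax [-5.e-04  2.e-04 -1.e+00] w 21.2 F [ 1.2  0.3 -1.7] q [ 0.8   0.67 -0.46  1.71  0.38  0.85  0.41]
shift mm [ 0.1 -0.1  3.6]
turn tool z rad 0.0
```

move_arm(commands=[[[0,0,2,0,0,0,15],[0,0,1.5,0,0,0,15],[0,0,1,0,0,0,15],[0,0,0,0,0,0,15]]])

```text
t: 27.7
ee_pos: [0.5533, -0.316, 0.0666]
eef_rot: [1.937, 2.473, -0.0]
ft_force: [-1.3, 0.8, 3.9]
width: 0.021
```

The upward force grows at TCP 66.6, where the collar should land. Slight press, release, rise and check.

move_arm(commands=[[[0,0,1,0,0,0,15],[0,0,0,0,0,0,15],[0,0,-1,0,0,0,26],[0,0,0,0,0,0,34],[0,0,0,0,0,0,44],[0,0,0,0,0,0,44],[0,0,-15,0,0,0,44],[0,0,-30,0,0,0,50],[0,0,-40,0,0,0,50]]])

```text
t: 28.82
ee_pos: [0.553, -0.3157, 0.1522]
eef_rot: [-1.936, -2.473, 0.0]
ft_force: [-0.1, 0.4, -0.3]
width: 0.0497
```

move_arm(commands=[[[30,0,-30,0,0,0,50],[40,0,-20,0,0,0,50],[40,0,0,0,0,0,50],[40,0,0,0,0,0,50],[40,0,0,0,0,0,50],[40,0,0,0,0,0,50],[0,0,0,0,0,0,50],[0,0,0,0,0,0,50]]])

```text
t: 29.82
ee_pos: [0.4987, -0.0935, 0.2018]
eef_rot: [1.937, 2.472, -0.0]
ft_force: [-0.7, 0.1, -0.7]
width: 0.05
```

```bash
python3 - <<'E'
from h import *
st();p,d,K,E=snap("top","14");p2,_,_,_=snap("scene","14")
cv2.imwrite("pics/c14.png",cv2.resize(p2[280:380,140:250],None,fx=6,fy=6,interpolation=2)[:,:,::-1])
c=np.clip(p[170:250,370:480].astype(float)*1.5,0,255).astype(np.uint8);cv2.imwrite("pics/c15.png",cv2.resize(c,None,fx=6,fy=6,interpolation=2)[:,:,::-1])
P=cloud(d,K,E);q=P[170:230,370:470].reshape(-1,3)
u=np.array([np.sin(np.radians(13.85)),-np.cos(np.radians(13.85))]);n=np.array([-u[1],u[0]]);J=np.array([.553,-.3158])
for nme,a,b in(("knob",.08,.1),("collar",.0605,.07),("bridge",.053,.06),("rail",.036,.05),("bed",.008,.02)):
    m=q[(q[:,2]>a)&(q[:,2]<b)]
    if len(m)>3: c=np.c_[(m[:,:2]-J)@u,(m[:,:2]-J)@n]*1000;print(nme,len(m),np.median(m[:,2]).round(4),c.min(0).round(1),c.max(0).round(1),cv2.minAreaRect(c.astype(np.float32)))
E
```

```text
t 29.82 tcp [498.7 -93.5 201.8] yaw 103.84 zax [ 0.0012 -0.0011 -1.    ] w 50.0 F [-0.7  0.1 -0.7] q [ 0.65  0.32 -0.63  1.93  0.23  0.97  0.16]
bridge 7 0.0563 [ 29.  -35.8] [ 32.3 -22.7] ((30.45952033996582, -29.170804977416992), (13.191804885864258, 2.992449998855591), 87.00067138671875)
```

View pics/c14.png

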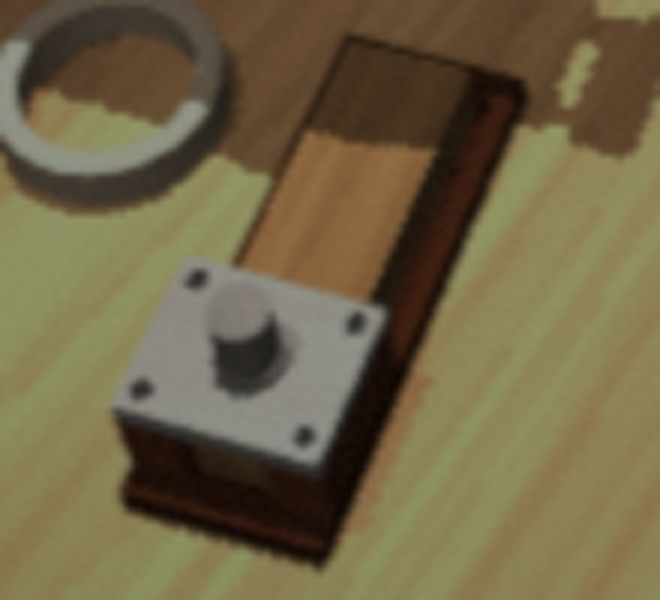

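View pics/top14.png

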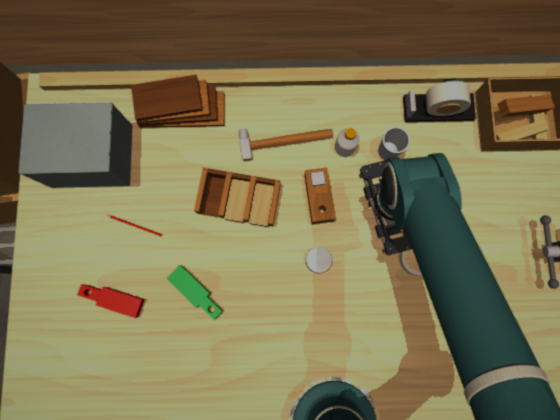

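The pin stands in the bridge with its collar down, and the bystanders are unmoved. The arm blocks the top view, so I'll verify with scene depth and clear the arm for the top camera.

move_arm(commands=[[[50,0,0,0,0,0,50],[50,0,0,0,0,0,50],[50,0,0,0,0,0,50],[50,0,0,0,0,0,50],[40,0,0,0,0,0,50],[0,0,0,0,0,0,50],[0,0,0,0,0,0,50]]])

```text
t: 30.8
ee_pos: [0.4414, 0.1391, 0.2009]
eef_rot: [1.939, 2.472, -0.001]
ft_force: [-0.0, 0.5, 0.3]
width: 0.0503
```

```bash
python3 - <<'E'
from h import *
st();u=np.array([np.sin(np.radians(13.85)),-np.cos(np.radians(13.85))]);n=np.array([-u[1],u[0]]);J=np.array([.553,-.3158])
for cam,(x,y,w,h) in (("top",(370,170,100,65)),("scene",(150,280,85,95))):
    p,d,K,E=snap(cam,"15");P=cloud(d,K,E);q=P[y:y+h,x:x+w].reshape(-1,3)
    for nme,a,b in(("knob",.084,.1),("collar",.061,.069),("bridge",.053,.06),("rail",.037,.05),("bed",.008,.02)):
        m=q[(q[:,2]>a)&(q[:,2]<b)]
        if len(m)>3: c=np.c_[(m[:,:2]-J)@u,(m[:,:2]-J)@n]*1000;r=cv2.minAreaRect(c.astype(np.float32));print(cam,nme,len(m),np.median(m[:,2]).round(4),c.min(0).round(1),c.max(0).round(1),np.round(r[0],1),round(r[2],1))
    if cam=="top": c=np.clip(p[150:300,300:480].astype(float)*1.5,0,255).astype(np.uint8);cv2.imwrite("pics/c16.png",cv2.resize(c,None,fx=4,fy=4,interpolation=2)[:,:,::-1])
E
```

```text
t 30.8 tcp [441.4 139.1 200.9] yaw 103.76 zax [-2.e-04 -4.e-04 -1.e+00] w 50.3 F [-0.   0.5  0.3] q [ 0.29  0.26 -0.76  2.02  0.22  0.94 -0.34]
top knob 61 0.0895 [-9.1 -9.9] [12.3 11. ] [1.6 0. ] 60.3
top collar 51 0.0622 [-28.3 -37.3] [28.9 33.8] [ 1.4 -1.8] 85.7
top bridge 474 0.057 [-122.6  -38.4] [33.6 37.8] [-44.5  -0.2] 89.9
top rail 825 0.043 [-139.7  -38.5] [27.1 37.3] [-56.2  -0.4] 89.7
top bed 580 0.0135 [-159.   -38.6] [39.5 38. ] [-59.7  -0.2] 89.9
scene knob 99 0.0898 [-9.5 -9.1] [12.  12.2] [1.2 1.3] 83.1
scene collar 69 0.0621 [-26.2 -35.5] [32.  38.7] [3.  1.7] 89.7
scene bridge 766 0.058 [-30.3 -38.1] [31.9 39.6] [0.8 0.7] 89.8
scene rail 1053 0.0443 [-139.1  -36.7] [32.1 40.1] [-53.7   3.8] 88.3
scene bed 890 0.0142 [-160.9 -144.3] [41.8 40.3] [-59.1 -51.6] 0.4
```

View pics/c16.png

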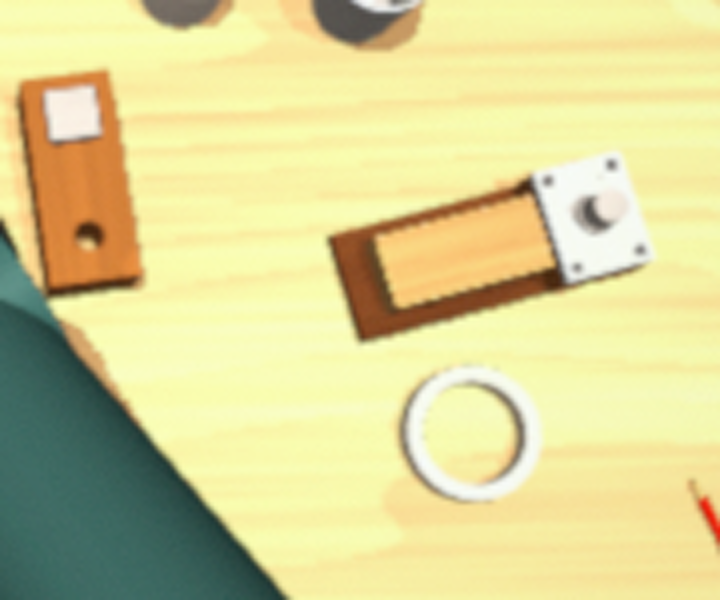

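The knob top is at 0.0897 m (home 0.090), the pin about 1.5 mm from the hole centre, and the rail's butt at jig x ≈ -139.5 (home -140). Everything is at rest and the arm is clear, so I'm handing in.

```bash
python3 - <<'E'
from bench import ticket
print(ticket.finish_job())
E
```

```text
the job is handed in; nothing more can be done
None
```

I handed the job in at about t = 31 s of the 72 s allowed; the hand-in gave no verdict. The rail is home in the jig and the pin is driven through it to its collar.

**What I did:**
- **Lift and set down:** I gripped the pine rail by its tenon, lifted it straight out of the rack, turned it and set it on the jig's bed. I then let go, with the tenon about 10 mm short of the slot.
- **Slide home:** I regripped the body and slid it in until the push force rose and it stopped, after 64 mm.
- **Pin:** I took the round-knobbed pin from the block, lowered it through the bridge, and released it once the upward force showed the collar had landed.

**Last checks:**

| Check | Measured | Expected when home |
|---|---|---|
| Rail's butt end along the jig (x) | about -139.5 mm | -140 mm |
| Rail top height | 43–44 mm | 44 mm |
| Knob top height | 89.5–89.8 mm | 90 mm |
| Pin offset from hole centre | 1.5–2 mm | under 4 mm |

- **Bystanders:** by eye the bystanders stand where they were; I did not measure them at the end.
- **Camera disagreement:** the wrist and top cameras differed by 1.5–2 mm, within the stated calibration error. I used values in between.
- **Not measured:** the tenon hole is hidden under the pin, so I judged its position from the butt end and the stop at the shoulders. I judged that the pin stands upright by eye and from the knob's position.

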